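# Put the tissue carton away behind the rack's rear sliding door

### The job

Put the small carton away in the covered storage rack: slide the rack's rear door all the way behind its front door, lay the carton down flat on the sloping floor of the bay this opens, without dropping it, and slide the rear door fully shut over it again. Leave the front door closed and do not disturb the other things on the bench.

Things in the scene. Friction and masses are not known exactly. Their poses are not given: they have to be found in the camera images.
- tray: dark grey two-bay tray of the storage rack, fixed, leaning 30 degrees towards the robot. Origin: on its floor, middle of the divider between the bays. Axes: +x up the slope (away from the robot), +y along the doors' tracks to the robot's left, +z square to the slope. Outside, mm: x -72 to 72, y -156 to 156; side and low walls 44 high, high wall 27; guide bar at x 60 to 69, z 35 to 44
- bay_floor (a point): centre of the floor of the right-hand bay (the robot's right, the one to load), on its surface; axes as the tray's. The bay's inside is 124 mm long up the slope and 144 mm wide; a tool square to this floor is tilted 30 degrees from vertical
- rear_door (a joint): the rear (lower) door, m: 0 = fully shut over the right bay, grows along tray +y to 0.144 = fully behind (under) the front door, at its stop; starts 0 to 0.025. Grey panel 144 mm wide, 5 mm thick, top 33 mm above the tray floor. Needs about 2 N and stays where it is left
- rear_pull (a point): centre of the rear door's pull, moves with it; axes as the tray's. Upright black fin 12 mm thick (along y), 30 mm long (along x), its top 20 mm above this point along z, the door's top face 20 mm below it. It stands on the door's high edge behind the guide bar, at tray x = 92, z = 53 mm, clear of the front door over the whole travel
- front_door (a joint): the front (upper) door, m: 0 = closed over the left bay, grows to the right. Grey panel 152 mm wide, top 41 mm above the tray floor. Moves as easily as the rear door; to be left at 0
- front_pull (a point): centre of the front door's low black bar pull (60 mm along tray y, 12 wide, its top 52 mm above the tray floor), near that door's low edge. Not to be used
- carton_centre (a point): centre of the carton: flat rigid box, white with a dark green end, 95 x 62 x 21 mm, about 0.12 kg, lying flat on the bench in front of the rack; axes: x along the 95 mm length, y across the 62 mm width (grip across this), z up through its 21 mm height
- eyepiece: bystander: black eyepiece standing on the bench, 52 mm across, 70 mm high; origin under its centre
- rail_block: bystander: plain beige bar lying flat, 58 x 176 x 26 mm (long along its y); origin under its centre
- screwdriver: bystander: small screwdriver lying flat, 131 mm long, 17 mm thick; origin under its centre
- tape_roll: bystander: roll of tape lying flat, 57 mm across, 19 mm high; origin under its centre

How it is judged (in metres and radians):
On the way, in this order (a step that is already met when the one before it is completed fails the run):
1. the rear door is fully behind the front door (at least 134 of 144 mm), the carton not yet in the bay (value of joint rear_door above 0.134 m and distance between carton_centre and bay_floor above 0.08 m), for 0.2 s.
2. the carton lies flat on the bay floor, let go and at rest, the door still open (value of joint rear_door above 0.1 m and z of carton_centre in the frame of bay_floor between 0.005 and 0.016 m and distance between carton_centre and bay_floor below 0.06 m and angle between the z axis of carton_centre and the z axis of bay_floor, either way round below 0.08 rad and linear speed of carton below 0.03 m/s and contact force between the fingers and carton below 0.1 N), for 0.2 s.
At the end, for the whole second after the job is handed in: Rear and front doors shut within 6 mm; the carton rests, released, on the right bay's sloping floor: flat within 0.08 rad, its centre 5 to 16 mm above the floor and within 60 mm of the floor's centre (value of joint each of rear_door, front_door below 0.006 m and z of carton_centre in the frame of bay_floor between 0.005 and 0.016 m and distance between carton_centre and bay_floor below 0.06 m and angle between the z axis of carton_centre and the z axis of bay_floor, either way round below 0.08 rad and linear speed of carton below 0.02 m/s); the robot touches nothing.
It fails at once if the front door is slid open by more than 20 mm (value of joint front_door above 0.02 m).
It fails at once if the carton is dropped: it moves faster than 0.4 m/s with no finger on it (linear speed of carton above 0.4 m/s and contact force between the fingers and carton below 0.05 N).
It fails at once if a bystander is pushed away by more than 30 mm (distance of any of eyepiece, rail_block, screwdriver, tape_roll from where it was at the start of the episode above 0.03 m).
It fails at once if the eyepiece is knocked over (angle between eyepiece's own z axis and vertical above 0.5 rad).
It also fails if it takes over 64 s, if anything falls off the work surface, if the arm or the gripper's body presses on something with over 40 N, if the wrist force passes 120 N, or if a joint passes its speed limit or range.

### The arm

A 6-joint arm with a two-finger parallel gripper is mounted at the origin on the work surface; the furniture and walls round the work are solid. World frame = base frame: x ahead of the robot, y to its left, z up, the work surface at z = 0. Lengths are in mm, angles in rad, forces in N, time in s.
With the tool pointing down it reaches from about 350 to 875 mm from the base axis. Payload 4.2 kg.
Tool frame: the origin (TCP) lies at the very end of the fingers, on their centre line; the grasp point (between the pads) lies 19 mm behind it; z points along the fingers, y is the line along which they close (so a half turn about z gives the same grasp; the last joint's range is limited). The gripper opens to 85 mm and grips with 20 to 120 N. Pads are 22 mm wide; open, the fingers measure 114 mm over their backs; the gripper's body (76 mm by 85 mm) begins 54 mm behind the grasp point. The pads swing forward as they close: fully open they stand 13 mm farther back than shut.
Start: joints at [-0.885, 0.385, 0.008, 0, -1.194, -0.259], TCP at [258.737, -568.906, 231.312] pointing down, gripper open.
Joint ranges: [-3.14, 3.14], [-1.21, 2.06], [-1.07, 1.41], [-3.16, 2.05], [-2.99, -0.16], [-3.1, 3.1]. Speed limits (rad/s): [2.79, 2.79, 3.14, 3.14, 3.14, 3.14].

### API

Orientations are given as a unit quaternion [x, y, z, w].
In Python, from bench import arm gives the robot as it stands. The module is installed in compiled form; this text tells all that it offers.
- The arm moves only by the tool drive_tool, never from a script. Its argument "targets" is a list of rows, each a list of 5 numbers: the closure, from -1 (fully open) to 1 (shut), then the shift along the tool's x, y, z in mm, then the turn about the tool's z in degrees. In form: [[grip, tx, ty, tz, roll], ...]. A call has 1 to 12 rows; each row is the pose to reach, as a shift and turn from the pose commanded when the call began, along the tool's axes at that moment; what a row does not reach only later rows make up. A row lasts 1/10 s, in which the tool goes at most 50 mm and 8.59 degrees, less where a joint would pass 70% of its speed; a pose out of reach is approached as far as the arm can. A call with a gripper value outside its range is refused whole. The fingers move at their own pace and stop on an object; the grip force is fixed at half the most. Time passes only in rows, so rows that repeat a pose let the fingers close. It gives the time, the measured TCP pose, the force, the opening and the grip force at its end, in the units of the state.
- arm.read_state(): the state, without advancing time (a new reading comes with each control period).
- arm.get_image(name): name is "scene" or "top"; returns the picture (400x640x3 uint8, blue, green, red); there is no depth.
- arm.camera_params(name): a dict with "fov_y" (degrees; the focal length in pixels is half the picture's height over the tangent of half this angle, whatever the lens; pixels are square), "cx", "cy" (the principal point, pixels), "rvec" (rotation vector, rad) and "tvec" (3), from world to camera coordinates, as OpenCV has them. Camera axes: x right, y down, z forward; pixel columns grow to the right and rows downward; lengths in mm; the calibration is good to about 2 mm. A picture is of the moment at which its call begins. camera_params takes no time and is no camera call.
- arm.job_done(): hands the job in; it is judged then, once.
The state is a dict: "clock": time; "joints": joint angles; "joint_vel": joint speeds; "joint_efforts": joint torques, N m; "position": TCP position; "ee_rot": TCP orientation; "contact_force": force on the tool from outside, world axes, zero at the start; "wrist_torque": the same for the moment, N m; "gripper_width": finger opening in mm; "grasp_force": force on a finger pad.
Only numpy, scipy, OpenCV 4.12 (cv2) and the standard library are available. Lean on these libraries where they do the work, as an engineer would, in place of code of your own. Each camera call takes 0.05 s, during which the arm holds its last target. There are 200 camera calls.

## Working session

There is one attempt and no reset: what is moved stays moved. The work goes in short steps, Python scripts to look and compute and a tool call to move; the robot and the scene stay as the last step left them, time stands still between calls to the robot, and variables do not carry over. Pictures are saved under pics/ and viewed, at most 10 in all, crops included, and the job is handed in when it is done.

Besides the shell and the picture viewer there is one more tool, called after ">>>" by a JSON object that holds its "method" and its "body", one argument or row to a line. drive_tool: Moves the arm, as the interface text tells. Its arguments: {"type":"object","properties":{"targets":{"type":"array","items":{"type":"array","items":{"type":"number"}}}},"required":["targets"]}

```bash
mkdir -p pics
cat > h.py <<'E'
import numpy as np, cv2
from bench import arm
from scipy.spatial.transform import Rotation as R
def cam(n):
    p=arm.camera_params(n); f=200/np.tan(np.radians(p['fov_y']/2))
    K=np.array([[f,0,p['cx']],[0,f,p['cy']],[0,0,1]]); return p,K
def proj(n,P):
    p,K=cam(n); return cv2.projectPoints(np.float64(P).reshape(-1,1,3),np.float64(p['rvec']),np.float64(p['tvec']),K,None)[0].reshape(-1,2)
def ray(n,u,v):
    p,K=cam(n); Rm=cv2.Rodrigues(np.float64(p['rvec']))[0]
    o=-Rm.T@np.float64(p['tvec']).ravel(); d=Rm.T@np.linalg.solve(K,[u,v,1]); return o,d
def onz(n,u,v,z):
    o,d=ray(n,u,v); return o+d*(z-o[2])/d[2]
E
python3 - <<'E'
from h import *
for n in('scene','top'):
    cv2.imwrite(f'pics/{n}0.png',arm.get_image(n)); print(arm.camera_params(n), ray(n,320,200)[0])
print(arm.read_state())
E
```

```text
{'fov_y': 55.68310747896385, 'cx': 316.73999379135125, 'cy': 198.77010730684205, 'rvec': array([ 1.16589437, -2.43467567,  0.91514135]), 'tvec': array([366.21268345, 314.39258117, 801.79876   ])} [ 14.08157825 472.65980166 807.60763815]
{'fov_y': 53.21451887642024, 'cx': 318.2665141336316, 'cy': 200.70291755741582, 'rvec': array([ 2.15649822, -2.16530964,  0.10707812]), 'tvec': array([  70.14044939,  475.28697958, 1069.46949204])} [ 356.65966925   57.81986408 1115.3623329 ]
{'clock': 0.1, 'joints': array([-8.85422823e-01,  3.85489305e-01,  6.75043510e-03, -4.39054166e-04,
       -1.19401231e+00, -2.58619733e-01]), 'joint_vel': array([ 0.00074208, -0.00149374,  0.00198051,  0.00163006,  0.00079125,
        0.00183294]), 'joint_efforts': array([-5.19767382e-04, -3.93319488e+01,  1.88927954e+01,  4.19793338e+00,
       -2.58954686e-03,  2.78287260e-06]), 'position': array([ 258.50492179, -568.45175445,  230.31983777]), 'ee_rot': array([-2.11682163e-01,  9.77338050e-01,  9.63331052e-04, -2.62663638e-04]), 'contact_force': array([ 0.10868129, -0.2025463 ,  1.04908686]), 'wrist_torque': array([ 0.02593804, -0.04670112, -0.00968896]), 'grasp_force': 0.0, 'gripper_width': 85.3991405122667}
```

View pics/scene0.png

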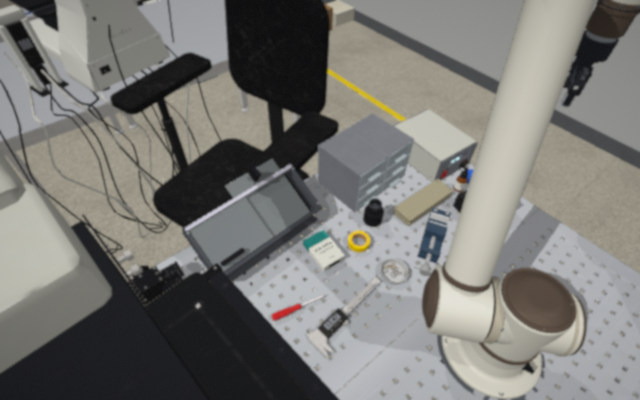

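View pics/top0.png

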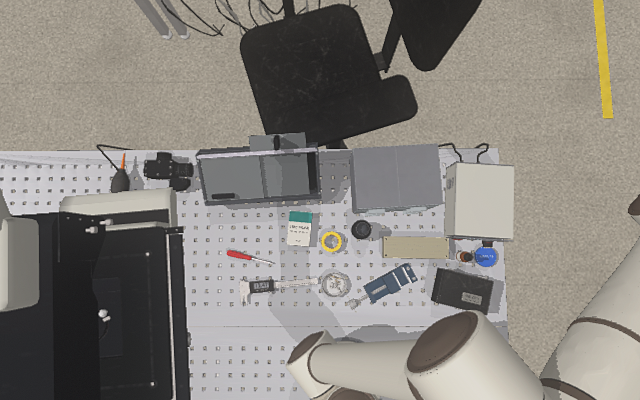

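Run:
```python
from h import *
t=cv2.imread('pics/top0.png'); s=cv2.imread('pics/scene0.png')
cv2.imwrite('pics/c1.png',cv2.resize(t[130:260,185:345],None,fx=5,fy=5,interpolation=cv2.INTER_CUBIC)[:600])
cv2.imwrite('pics/c2.png',cv2.resize(s[155:285,180:350],None,fx=4.6,fy=4.6,interpolation=cv2.INTER_CUBIC))
```

```text
(no output)
```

View pics/c1.png

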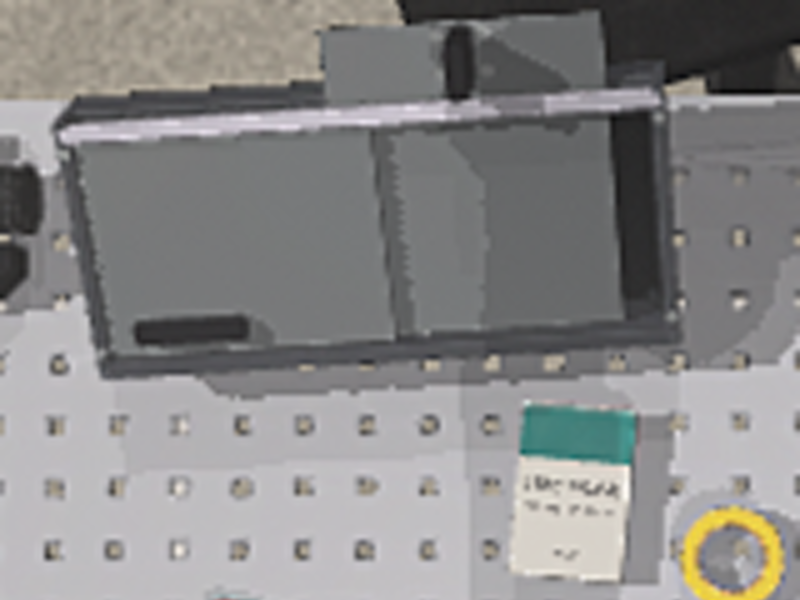

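View pics/c2.png

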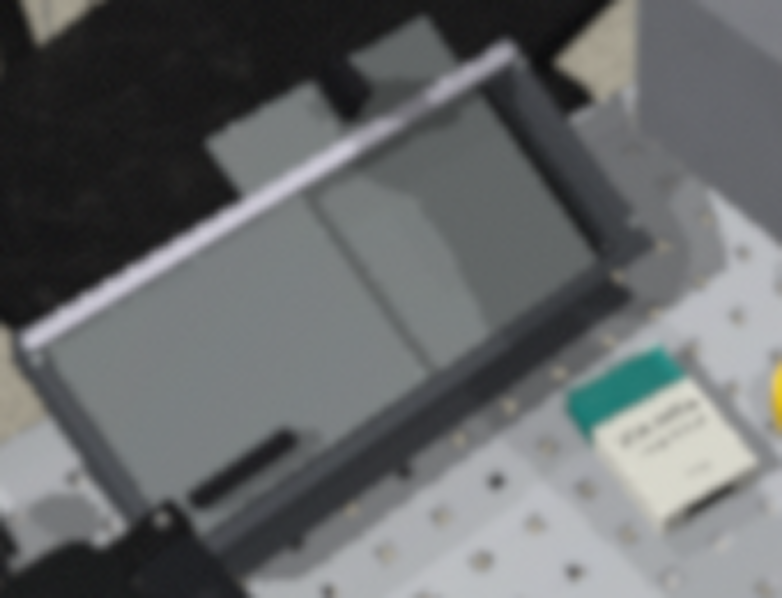

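```bash
cat > fit.py <<'E'
from h import *
from scipy.optimize import least_squares
T=lambda q:(np.array([q[0]+.5,q[1]+.5])/5-.5+[185,130])
S=lambda q:(np.array([q[0]+.5,q[1]+.5])/4.6-.5+[180,155])
obs=[('top',T((105,376)),(-72,156,44)),('top',T((680,341)),(-72,-156,44)),('top',T((660,98)),(64.5,-156,44)),('top',T((62,131)),(64.5,156,44)),
('scene',S((25,343)),(64.5,156,44)),('scene',S((513,47)),(64.5,-156,44)),('scene',S((650,240)),(-72,-156,44))]
def Rt(yaw): return (R.from_euler('z',yaw)*R.from_euler('y',-np.pi/6)).as_matrix()
def w(p,P): return Rt(p[3])@np.float64(P)+p[:3]
def res(p): return np.concatenate([proj(n,w(p,P))[0]-o for n,o,P in obs])
s=least_squares(res,[700,100,60,0],loss='soft_l1',x_scale=[100,100,100,1]); p=s.x
if __name__=='__main__':
    print(p,np.round(s.fun.reshape(-1,2),1))
    c=np.array([onz('top',*T(q),21) for q in((527,403),(637,410),(621,580),(511,573))]); print(c)
    for a in range(4): print(np.linalg.norm(c[a]-c[(a+1)%4]))
    print('carton',c.mean(0),np.degrees(np.arctan2(*(c[0]+c[1]-c[2]-c[3])[[1,0]])))
    c2=[onz('scene',*S(q),21)[:2] for q in((568,400),(660,347),(765,460))];print(c2)
    for d in (0,10,20,25,30):
        # fin y centre shut = -? project top far edge for candidate tray y
        print(d,[((proj('top',w(p,(x,-72+d,73)))[0]-[185,130]+.5)*5-.5).round() for x in(77,107)],((proj('top',w(p,(0,-144+d,33)))[0]-[185,130]+.5)*5-.5).round())
    img={n:cv2.imread(f'pics/{n}0.png') for n in('top','scene')}
    big={n:cv2.resize(img[n][130:260,180:350],None,fx=4.6,fy=4.6,interpolation=cv2.INTER_CUBIC) if n=='top' else cv2.resize(img[n][155:285,180:350],None,fx=4.6,fy=4.6,interpolation=cv2.INTER_CUBIC) for n in img}
    for n,off in(('top',(180,130)),('scene',(180,155))):
        for L in([(-72,156,44),(72,156,44),(72,-156,44),(-72,-156,44),(-72,156,44)],[(60,156,44),(60,-156,44)],[(-72,156,0),(-72,-156,0)],[(-50,0,41),(50,0,41)],[(-62,-144,0),(62,-144,0)]):
            q=np.array([(proj(n,w(p,P))[0]-off+.5)*4.6-.5 for P in L]); cv2.polylines(big[n],[np.int32(q)],False,(0,0,255),1)
    cv2.imwrite('pics/ov.png',cv2.resize(np.hstack([big['top'],big['scene']])[:500],(800,256)) ) 
    cv2.imwrite('pics/ovt.png',big['top'])
E
python3 fit.py
```

```text
[5.57443324e+02 2.21768210e+02 5.06677966e+01 6.09324154e-02] [[-0.8 -0.3]
 [ 0.3 -0.8]
 [ 1.2 -1.5]
 [-1.6 -0.1]
 [-0.2  0.8]
 [ 1.  -0.1]
 [ 1.7  0.8]]
[[450.20447327 146.14138458  21.        ]
 [446.07680894  85.5891536   21.        ]
 [353.20611078  94.47995003  21.        ]
 [357.21051657 154.48859755  21.        ]]
60.692753186600875
93.29529912165366
60.14210707064401
93.36783143362074
carton [401.67447739 120.17477144  21.        ] -5.298736704716565
[array([448.12848099, 152.21077828]), array([444.29215988,  90.35841616]), array([352.65099652,  94.07314872])]
0 [array([495.,  94.]), array([490.,  34.])] [650. 205.]
10 [array([475.,  95.]), array([469.,  36.])] [631. 206.]
20 [array([455.,  96.]), array([449.,  37.])] [612. 207.]
25 [array([445.,  97.]), array([438.,  38.])] [603. 208.]
30 [array([435.,  98.]), array([428.,  38.])] [593. 208.]
```

View pics/ovt.png

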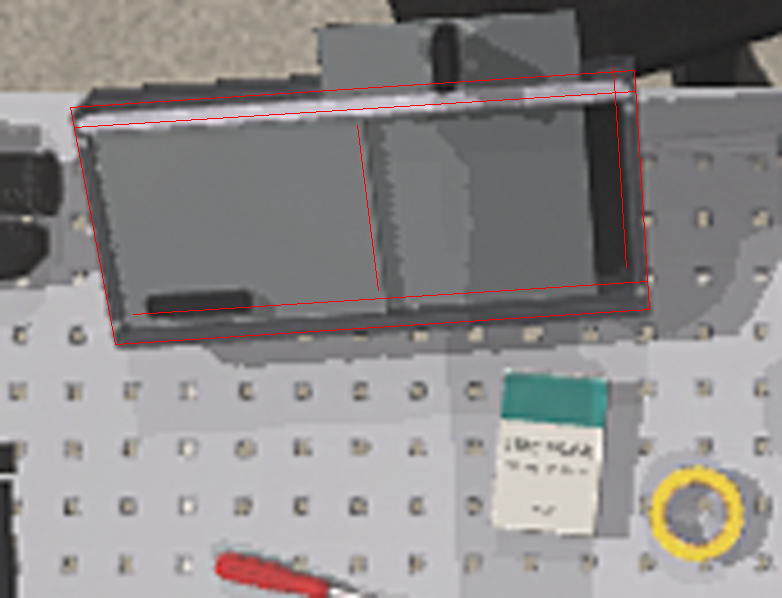

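```bash
cat > fit2.py <<'E'
from fit import *
def res2(q):
    p,d,b=q[:4],q[4],q[5]
    o=[('top',T((105,376)),(-72,156,44)),('top',T((680,341)),(-72,-156,44)),('top',T((660,98)),(64.5,-b,44)),('top',T((62,131)),(64.5,b,44)),
    ('scene',S((25,343)),(64.5,b,44)),('scene',S((513,47)),(64.5,-b,44)),('scene',S((650,240)),(-72,-156,44)),
    ('top',T((460,25)),(107,-72+d,73)),('top',T((459,98)),(77,-72+d,73)),('scene',S((330,58)),(107,-72+d,73))]
    r=[proj(n,w(p,P))[0]-o for n,o,P in o]
    r.append([proj('top',w(p,(0,-144+d,33)))[0][0]-T((618,207))[0]])
    return np.concatenate(r)
s2=least_squares(res2,[560,220,50,0.06,20,152],loss='soft_l1',x_scale=[100,100,100,1,20,20]); q=s2.x; p=q[:4]
if __name__=='__main__':
    print(q,s2.fun.round(1))
    pull=w(p,(92,-72+q[4],53)); bay=w(p,(0,-74,0))
    print('pull',pull,'bay',bay)
    st=arm.read_state(); M=R.from_quat(st['ee_rot']).as_matrix(); print(M.round(3),st['position'])
E
python3 fit2.py
```

```text
[5.58287113e+02 2.21872464e+02 4.93869434e+01 6.19999999e-02
 1.78065026e+01 1.53514725e+02] [-0.7 -0.5  0.3 -1.2  0.1 -1.7 -0.5 -0.3  0.8  0.4  0.   0.6  1.5  0.9
 -1.4  2.1  0.1 -0.6  1.6 -1.3 -0.4]
pull [614.71712594 171.07779033 141.28628977] bay [562.87217371 148.01464648  49.38694337]
[[-0.91  -0.414 -0.001]
 [-0.414  0.91   0.002]
 [ 0.     0.002 -1.   ]] [ 258.50492179 -568.45175445  230.31983777]
```

```bash
cat > go.py <<'E'
from h import *
def go(P,yawdeg):
    st=arm.read_state(); M=R.from_quat(st['ee_rot']).as_matrix()
    cur=np.degrees(np.arctan2(-M[0,1],M[1,1]))
    print('t',round(st['clock'],2),'shift',(M.T@(np.float64(P)-st['position'])).round(1),'roll',round(cur-yawdeg,2),'W',st['gripper_width'].round(1),st['contact_force'].round(1))
E
python3 - <<'E'
from go import *
go((615,171,330),3.55)
E
```

```text
Traceback (most recent call last):
  File "go.py", line 5, in go
    print('t',round(st['clock'],2),'shift',(M.T@(np.float64(P)-st['position'])).round(1),'roll',round(cur-yawdeg,2),'W',st['gripper_width'].round(1),st['contact_force'].round(1))
                                                                                                                        ^^^^^^^^^^^^^^^^^^^^^^^^^
AttributeError: 'float' object has no attribute 'round'
```

```bash
sed -i "s/st\['gripper_width'\].round(1)/round(st['gripper_width'],1)/" go.py
python3 - <<'E'
from go import *
go((615,171,330),3.55)
E
```

```text
t 0.1 shift [-630.5  525.9  -98.7] roll 20.89 W 85.4 [ 0.1 -0.2  1. ]
```

>>> {"method": "drive_tool", "body": {
  "targets": [
    [0.15,0,0,-50,0],
    [0.15,-20,15,-99,5],
    [0.15,-630,526,-99,20.9],
    [0.15,-630,526,-99,20.9],
    [0.15,-630,526,-99,20.9],
    [0.15,-630,526,-99,20.9],
    [0.15,-630,526,-99,20.9],
    [0.15,-630,526,-99,20.9],
    [0.15,-630,526,-99,20.9],
    [0.15,-630,526,-99,20.9],
    [0.15,-630,526,-99,20.9],
    [0.15,-630,526,-99,20.9]
  ]
}}

```text
clock: 1.3
position: [484.6, -98.7, 328.6]
ee_rot: [-0.031, 1.0, 0.0, -0.0]
contact_force: [0.5, -1.4, 0.6]
gripper_width: 36.0
grasp_force: 0.0
```

Run:
```python
from go import *
go((615,171,330),3.55)
print(arm.read_state()['position'])
```

```text
t 1.3 shift [-146.9  261.1   -1.4] roll 0.02 W 36.0 [ 0.5 -1.4  0.6]
[484.5889434  -98.74255165 328.55289009]
```

>>> {"method": "drive_tool", "body": {
  "targets": [
    [0.1,-147,261,0,0],
    [0.1,-147,261,0,0],
    [0.1,-147,261,0,0],
    [0.1,-147,261,0,0],
    [0.1,-147,261,0,0],
    [0.1,-147,261,0,0],
    [0.1,-147,261,0,0],
    [0.1,-147,261,130,0],
    [0.1,-147,261,130,0],
    [0.1,-147,261,130,0],
    [0.1,-147,261,130,0],
    [0.1,-147,261,130,0]
  ]
}}

```text
clock: 2.5
position: [615.5, 168.5, 199.4]
ee_rot: [-0.031, 1.0, -0.0, 0.0]
contact_force: [1.3, -0.2, 0.6]
gripper_width: 38.5
grasp_force: 0.0
```

Run:
```python
from go import *
go((615,171,140),3.55)
a=[cv2.resize(arm.get_image(n)[v:v+100,u:u+130],None,fx=3,fy=3,interpolation=cv2.INTER_CUBIC) for n,u,v in(('top',210,100),('scene',200,130))]
cv2.imwrite('pics/f1.png',np.hstack(a))
```

```text
t 2.5 shift [ 0.4  2.6 59.4] roll 0.02 W 38.5 [ 1.3 -0.2  0.6]
```

View pics/f1.png

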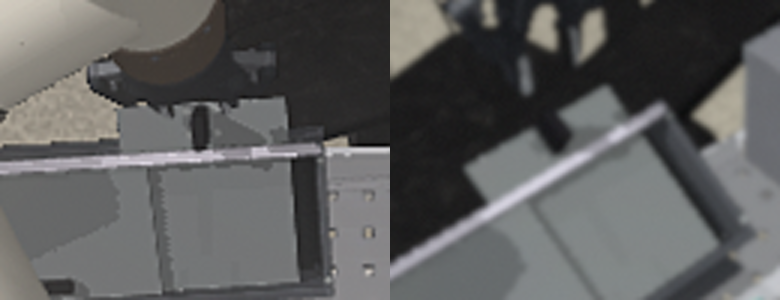

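>>> {"method": "drive_tool", "body": {
  "targets": [
    [0.1,0,2,30,0],
    [0.1,0,2,59,0],
    [0.1,0,2,59,0],
    [0.1,0,2,59,0],
    [0.1,0,15,59,0],
    [0.1,0,30,59,0],
    [0.1,0,30,59,0]
  ]
}}

```text
clock: 3.3
position: [613.8, 201.4, 141.2]
ee_rot: [-0.032, 0.999, 0.001, 0.002]
contact_force: [-0.2, -0.1, -0.1]
gripper_width: 38.5
grasp_force: 0.0
```

>>> {"method": "drive_tool", "body": {
  "targets": [
    [0.1,0,15,0,0],
    [0.1,0,35,0,0],
    [0.1,0,55,0,0],
    [0.1,0,75,0,0],
    [0.1,0,90,0,0],
    [0.1,0,98,0,0],
    [0.1,0,103,0,0],
    [0.1,0,106,0,0],
    [0.1,0,106,0,0]
  ]
}}

```text
clock: 4.2
position: [606.3, 304.8, 139.2]
ee_rot: [-0.031, 1.0, 0.0, -0.0]
contact_force: [0.1, 0.2, 0.9]
gripper_width: 38.1
grasp_force: 0.0
```

Run:
```python
from go import *
from fit2 import p,w
go((606,310,140),3.55)
P=arm.read_state()['position']; print(P, np.linalg.inv(__import__('fit').Rt(p[3]))@(P-p[:3]))
a=[cv2.resize(arm.get_image(n)[v:v+100,u:u+130],None,fx=3,fy=3,interpolation=cv2.INTER_CUBIC) for n,u,v in(('top',195,110),('scene',180,155))]
cv2.imwrite('pics/f2.png',np.hstack(a))
```

```text
t 4.2 shift [-0.   5.2 -0.8] roll -0.01 W 38.1 [0.1 0.2 0.9]
[606.30113494 304.77703925 139.23893381] [90.87605627 79.77032109 51.28482619]
```

View pics/f2.png

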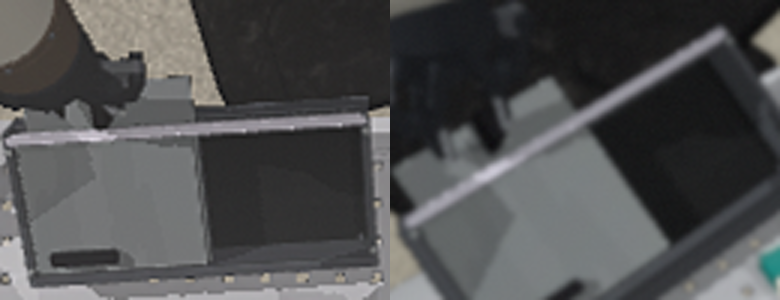

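>>> {"method": "drive_tool", "body": {
  "targets": [
    [0.1,0,3,0,0],
    [0.1,0,6,0,0],
    [0.1,0,8,0,0],
    [0.1,0,8,0,0]
  ]
}}

```text
clock: 4.7
position: [606.0, 308.3, 139.4]
ee_rot: [-0.03, 1.0, -0.004, -0.002]
contact_force: [3.1, -11.4, 0.4]
gripper_width: 38.5
grasp_force: 5.3
```

>>> {"method": "drive_tool", "body": {
  "targets": [
    [0.1,0,-8,0,0],
    [0.1,0,-8,-50,0],
    [0.1,0,-8,-90,0],
    [-1,0,-8,-110,0],
    [-1,0,-8,-110,0]
  ]
}}

```text
clock: 5.2
position: [608.2, 305.8, 254.8]
ee_rot: [-0.031, 1.0, 0.003, 0.004]
contact_force: [0.2, -0.3, -0.0]
gripper_width: 66.5
grasp_force: 0.0
```

Run:
```python
from go import *
go((401,121.5,120),-5.3)
```

```text
t 5.2 shift [ 219.4 -171.8  132. ] roll 8.88 W 66.5 [ 0.2 -0.3 -0. ]
```

>>> {"method": "drive_tool", "body": {
  "targets": [
    [-1,219,-172,0,8.9],
    [-1,219,-172,0,8.9],
    [-1,219,-172,0,8.9],
    [-1,219,-172,0,8.9],
    [-1,219,-172,0,8.9],
    [-1,219,-172,0,8.9],
    [-1,219,-172,130,8.9],
    [-1,219,-172,130,8.9],
    [-1,219,-172,130,8.9],
    [-1,219,-172,130,8.9],
    [-1,219,-172,130,8.9]
  ]
}}

```text
clock: 6.3
position: [398.9, 119.5, 119.9]
ee_rot: [0.046, 0.999, -0.0, -0.0]
contact_force: [-0.1, 0.6, 0.6]
gripper_width: 85.3
grasp_force: 0.0
```

Run:
```python
from go import *
go((401,121.5,3),-5.3)
a=[cv2.resize(arm.get_image(n)[v:v+100,u:u+130],None,fx=3,fy=3,interpolation=cv2.INTER_CUBIC) for n,u,v in(('top',235,180),('scene',260,190))]
cv2.imwrite('pics/f3.png',np.hstack(a))
```

```text
t 6.3 shift [ -1.9   2.3 116.9] roll -0.02 W 85.3 [-0.1  0.6  0.6]
```

View pics/f3.png

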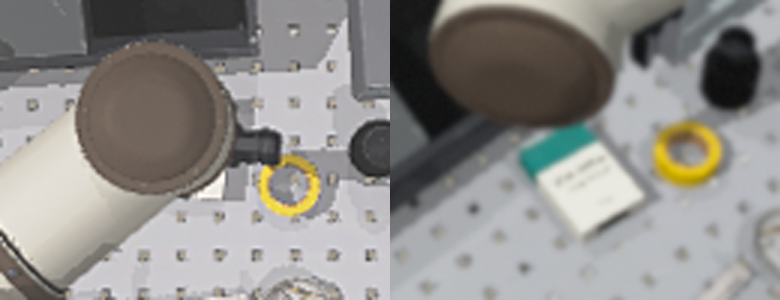

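Run:
```python
from go import *
for q in ((321,241),(343.5,241),(332,230),(332,252.5)): print(onz('top',*q,19).round(1))
for q in ((260+(653-390)/3,190+152/3),(260+(722-390)/3,190+152/3)): print(onz('scene',*q,10).round(1))
```

```text
[365.6  61.2  19. ]
[ 3.653e+02 -2.000e-01  1.900e+01]
[395.4  30.9  19. ]
[334.3  31.4  19. ]
[385.6  57.4  10. ]
[349.   11.6  10. ]
```

>>> {"method": "drive_tool", "body": {
  "targets": [
    [-0.8,-5,2,40,0],
    [-0.8,-5,2,80,0],
    [-0.8,-5,2,105,0],
    [-0.8,-5,2,117,0],
    [-0.8,-5,2,117,0],
    [0.5,-5,2,117,0],
    [0.5,-5,2,117,0],
    [0.5,-5,2,117,0],
    [0.5,-5,2,117,0]
  ]
}}

```text
clock: 7.3
position: [405.4, 122.0, 4.5]
ee_rot: [0.046, 0.999, 0.002, 0.002]
contact_force: [-0.5, 0.2, 6.5]
gripper_width: 60.2
grasp_force: 65.8
```

>>> {"method": "drive_tool", "body": {
  "targets": [
    [0.5,0,0,-20,0],
    [0.5,0,0,-60,0],
    [0.5,0,0,-110,0],
    [0.5,0,0,-160,0],
    [0.5,0,0,-190,-8.8],
    [0.5,0,0,-190,-8.8],
    [0.5,0,0,-190,-8.8]
  ]
}}

```text
clock: 8.0
position: [403.4, 120.8, 193.5]
ee_rot: [-0.029, 1.0, 0.001, 0.001]
contact_force: [-0.6, 0.6, -3.0]
gripper_width: 60.5
grasp_force: 65.8
```

Run:
```python
from go import *
from fit2 import p,w
for P in((6.7,-74,110),(6.7,-74,34),(-5,-74,10.5)):
    W=w(p,P)-[0,0,7]; print(W.round(1)); go(W,3.55)
```

```text
[513.8 145.  141. ]
t 8.0 shift [-111.5   17.6   52.7] roll -0.19 W 60.5 [-0.6  0.6 -3. ]
[551.7 147.3  75.2]
t 8.0 shift [-149.4   17.5  118.6] roll -0.19 W 60.5 [-0.6  0.6 -3. ]
[553.3 147.4  49. ]
t 8.0 shift [-151.    17.5  144.8] roll -0.19 W 60.5 [-0.6  0.6 -3. ]
```

>>> {"method": "drive_tool", "body": {
  "targets": [
    [0.5,-50,8,0,0],
    [0.5,-90,14,20,0],
    [0.5,-111,17.5,45,0],
    [0.5,-116,17.5,60,0],
    [0.5,-127,17.5,80,0],
    [0.5,-138,17.5,98,0],
    [0.5,-146,17.5,112,0],
    [0.5,-149,17.5,118,0],
    [0.5,-149,17.5,118,0],
    [0.5,-149,17.5,118,0]
  ]
}}

```text
clock: 9.0
position: [546.5, 145.7, 73.0]
ee_rot: [-0.029, 1.0, -0.002, -0.006]
contact_force: [-10.3, 0.7, 5.7]
gripper_width: 60.4
grasp_force: 68.9
```

Run:
```python
from go import *
from fit2 import p,w
go((553.3,147.4,49),3.55); print(arm.read_state()['position'])
a=[cv2.resize(arm.get_image(n)[v:v+100,u:u+130],None,fx=3,fy=3,interpolation=cv2.INTER_CUBIC) for n,u,v in(('top',220,120),('scene',210,145))]
cv2.imwrite('pics/f4.png',np.hstack(a))
```

```text
t 9.0 shift [-7.2  1.3 23.9] roll -0.19 W 60.4 [-10.3   0.7   5.7]
[546.4562766  145.7322295   72.99356188]
```

View pics/f4.png

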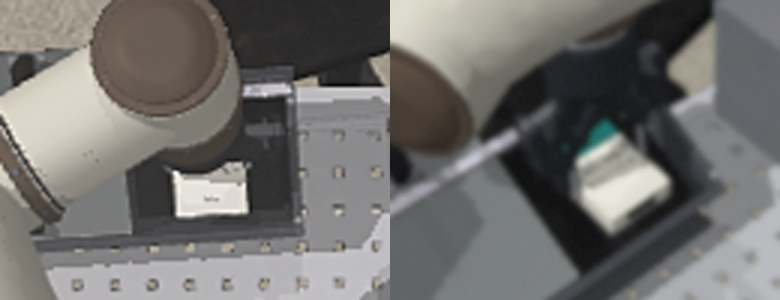

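>>> {"method": "drive_tool", "body": {
  "targets": [
    [0.5,3,0,2,0],
    [0.5,4,0,5,0],
    [0.5,4,0,8,0],
    [0.5,4,0,11,0],
    [0.5,4,0,11,0]
  ]
}}

```text
clock: 9.6
position: [544.4, 145.8, 64.3]
ee_rot: [-0.03, 1.0, -0.001, -0.003]
contact_force: [-11.3, -0.6, 13.1]
gripper_width: 60.6
grasp_force: 71.9
```

>>> {"method": "drive_tool", "body": {
  "targets": [
    [0.5,0,0,3,0],
    [0.5,0,0,6,0],
    [0.5,0,0,9,0],
    [0.5,0,0,9,0],
    [0.5,0,0,9,0]
  ]
}}

```text
clock: 10.1
position: [543.6, 145.7, 54.6]
ee_rot: [-0.03, 1.0, -0.001, -0.004]
contact_force: [-10.8, -0.3, 11.6]
gripper_width: 60.5
grasp_force: 74.9
```

>>> {"method": "drive_tool", "body": {
  "targets": [
    [0.5,-3,0,0,0],
    [0.5,-6,0,0,0],
    [0.5,-9,0,0,0],
    [0.5,-11,0,0,0],
    [0.5,-11,0,0,0]
  ]
}}

```text
clock: 10.6
position: [546.6, 144.2, 51.8]
ee_rot: [-0.029, 1.0, -0.004, -0.013]
contact_force: [-26.5, 2.0, 12.8]
gripper_width: 60.2
grasp_force: 78.4
```

>>> {"method": "drive_tool", "body": {
  "targets": [
    [0.5,-11,0,-6,0],
    [0.5,-11,0,-12,0],
    [0.5,-11,0,-12,0],
    [0.5,-11,0,-12,0]
  ]
}}

```text
clock: 11.0
position: [564.0, 146.3, 63.8]
ee_rot: [-0.029, 1.0, -0.002, -0.006]
contact_force: [-7.3, -0.9, -0.8]
gripper_width: 60.2
grasp_force: 76.4
```

>>> {"method": "drive_tool", "body": {
  "targets": [
    [0.5,3,0,2,0],
    [0.5,4,0,5,0],
    [0.5,5,0,8,0],
    [0.5,5,0,10,0],
    [0.5,5,0,10,0]
  ]
}}

```text
clock: 11.5
position: [564.7, 147.5, 61.8]
ee_rot: [-0.03, 1.0, -0.001, 0.001]
contact_force: [-12.1, -2.0, 27.5]
gripper_width: 60.3
grasp_force: 79.8
```

>>> {"method": "drive_tool", "body": {
  "targets": [
    [0.5,0,0,-5,0],
    [0.5,5,0,-2,0],
    [0.5,10,0,1,0],
    [0.5,15,0,4,0],
    [0.5,15,0,4,0],
    [0.5,15,0,4,0]
  ]
}}

```text
clock: 12.1
position: [552.1, 148.4, 54.8]
ee_rot: [-0.031, 1.0, 0.001, 0.003]
contact_force: [-1.0, 0.8, 11.1]
gripper_width: 60.5
grasp_force: 77.8
```

Run:
```python
from go import *
go((553.3,147.4,49),3.55); print(arm.read_state()['position'])
a=[cv2.resize(arm.get_image(n)[v:v+70,u:u+65],None,fx=6,fy=6,interpolation=cv2.INTER_CUBIC) for n,u,v in(('top',260,145),('scene',250,175))]
cv2.imwrite('pics/f5.png',np.hstack(a))
```

```text
t 12.1 shift [-1.1 -1.1  5.8] roll 0.03 W 60.5 [-1.   0.8 11.1]
[552.07675437 148.40636268  54.7655425 ]
```

View pics/f5.png

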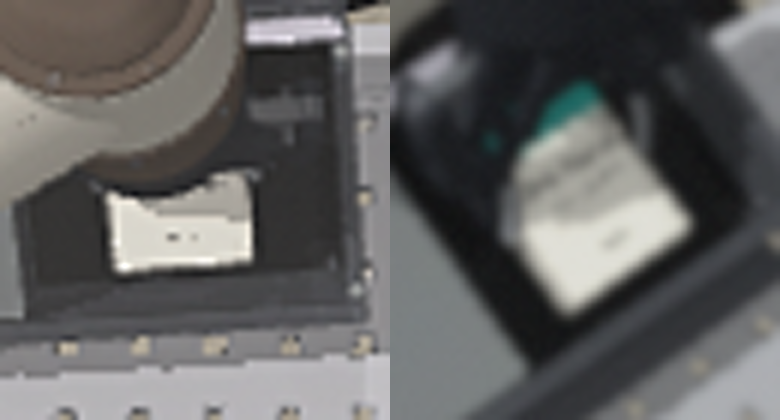

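Run:
```python
from h import *
from fit2 import p
from fit import Rt
def tri(a,b):
    o1,d1=ray('top',*a); o2,d2=ray('scene',*b)
    s=np.linalg.lstsq(np.c_[d1,-d2],o2-o1,rcond=None)[0]; A=o1+s[0]*d1;B=o2+s[1]*d2
    return (A+B)/2,np.linalg.norm(A-B)
for a,b in(((279.2,190.3),(280,228)),((302,189),(300.3,212))):
    P,e=tri(a,b); print(P.round(1),e.round(1),(Rt(p[3]).T@(P-p[:3])).round(1))
```

```text
[505.7 176.9  36.9] 6.4 [-54.1 -41.6  16.8]
[506.2 113.1  51.6] 4.2 [ -49.8 -105.4   31.3]
```

>>> {"method": "drive_tool", "body": {
  "targets": [
    [-0.38,0,0,0,0],
    [-0.44,0,0,0,0],
    [-0.5,0,0,0,0],
    [-0.6,0,0,0,0],
    [-0.7,0,0,0,0],
    [-0.7,0,0,0,0]
  ]
}}

```text
clock: 12.8
position: [549.3, 147.0, 52.1]
ee_rot: [-0.03, 1.0, -0.0, -0.0]
contact_force: [-0.3, 0.2, 0.7]
gripper_width: 72.5
grasp_force: 0.0
```

Run:
```python
from go import *
go((553.3,147.4,49),3.55)
```

```text
t 12.8 shift [-4.1  0.1  3.1] roll -0.1 W 72.5 [-0.3  0.2  0.7]
```

>>> {"method": "drive_tool", "body": {
  "targets": [
    [-0.7,0,0,-5,0],
    [-0.7,0,0,-15,0],
    [-0.7,0,0,-40,0],
    [-0.7,0,0,-90,0],
    [-0.7,0,0,-140,0],
    [-0.5,150,0,-190,0],
    [-0.5,150,0,-190,0],
    [-0.5,150,0,-190,0],
    [-0.5,150,0,-190,0],
    [-0.5,150,0,-190,0]
  ]
}}

```text
clock: 13.8
position: [399.1, 138.2, 244.7]
ee_rot: [-0.031, 1.0, 0.001, 0.002]
contact_force: [0.3, 0.8, -0.2]
gripper_width: 64.2
grasp_force: 0.0
```

Run:
```python
from h import *
from fit2 import p,w
from scipy.optimize import least_squares
import fit
t=arm.get_image('top'); s=arm.get_image('scene')
cv2.imwrite('pics/t6.png',t); cv2.imwrite('pics/s6.png',s)
def mask(im,u,v,W,H):
    m=np.zeros(im.shape[:2],np.uint8); c=im[v:v+H,u:u+W].astype(int)
    green=(c[...,1]-c[...,2]>30); white=(c.min(2)>130)&(c[...,2]>=c[...,0]+3)
    m[v:v+H,u:u+W]=((green|white)*255); return cv2.morphologyEx(m,cv2.MORPH_OPEN,np.ones((2,2)))
for n,im,box in(('top',t,(262,150,55,43)),('scene',s,(255,170,52,62))):
    m=mask(im,*box); k,l,st,_=cv2.connectedComponentsWithStats(m); i=1+st[1:,4].argmax(); m=(l==i).astype(np.uint8)
    cnt=max(cv2.findContours(m,0,2)[0],key=len); r=cv2.minAreaRect(cnt); print(n,st[i],cv2.boxPoints(r).round(1).tolist())
    # predicted flat carton top corners/centre
    for cx in(-14,-7):
        print(cx,[proj(n,w(p,(cx+a,-74+b,21)))[0].round(1).tolist() for a,b in((47.5,31),(47.5,-31),(-47.5,-31),(-47.5,31))])
```

```text
top [277 158  26  33 722] [[276.3999938964844, 159.0], [299.8999938964844, 156.60000610351562], [303.1000061035156, 188.89999389648438], [279.6000061035156, 191.1999969482422]]
-14 [[275.4, 159.3], [298.9, 157.7], [301.7, 191.0], [279.0, 192.5]]
-7 [[275.1, 156.7], [298.7, 155.1], [301.5, 188.6], [278.8, 190.2]]
scene [260 185  41  42 915] [[258.0, 197.6999969482422], [280.0, 182.6999969482422], [301.20001220703125, 213.6999969482422], [279.20001220703125, 228.6999969482422]]
-14 [[262.0, 199.2], [281.2, 187.1], [302.4, 216.9], [283.8, 230.0]]
-7 [[260.4, 196.9], [279.6, 184.9], [300.8, 214.7], [282.2, 227.7]]
```

Run:
```python
from go import *
go((607,302,140),3.55)
```

```text
t 13.9 shift [-216.   150.7  103.5] roll -0.08 W 64.1 [ 0.  -0.2  0.6]
```

>>> {"method": "drive_tool", "body": {
  "targets": [
    [0.1,-216,150,0,0],
    [0.1,-216,150,0,0],
    [0.1,-216,150,0,0],
    [0.1,-216,150,0,0],
    [0.1,-216,150,0,0],
    [0.1,-216,150,0,0],
    [0.1,-216,150,0,0],
    [0.1,-216,150,40,0],
    [0.1,-216,150,80,0],
    [0.1,-216,150,105,0],
    [0.1,-216,150,105,0],
    [0.1,-216,150,105,0]
  ]
}}

```text
clock: 15.1
position: [606.9, 300.3, 137.8]
ee_rot: [-0.03, 1.0, -0.001, 0.0]
contact_force: [-1.2, -0.1, 1.1]
gripper_width: 38.6
grasp_force: 0.0
```

>>> {"method": "drive_tool", "body": {
  "targets": [
    [0.1,0,-10,0,0],
    [0.1,0,-25,0,0],
    [0.1,0,-45,0,0],
    [0.1,0,-65,0,0],
    [0.1,0,-85,0,0],
    [0.1,0,-105,0,0],
    [0.1,0,-125,0,0],
    [0.1,0,-138,0,0],
    [0.1,0,-146,0,0],
    [0.1,0,-150,0,0],
    [0.1,0,-150,0,0]
  ]
}}

```text
clock: 16.2
position: [614.9, 150.3, 137.1]
ee_rot: [-0.03, 1.0, -0.001, -0.001]
contact_force: [0.4, -0.2, -0.3]
gripper_width: 38.0
grasp_force: 0.0
```

>>> {"method": "drive_tool", "body": {
  "targets": [
    [0.1,0,-4,0,0],
    [0.1,0,-8,0,0],
    [0.1,0,-8,0,0],
    [0.1,0,-8,0,0]
  ]
}}

```text
clock: 16.6
position: [615.8, 143.0, 137.5]
ee_rot: [-0.03, 1.0, -0.0, -0.0]
contact_force: [-0.1, 0.4, -0.2]
gripper_width: 38.6
grasp_force: 0.0
```

>>> {"method": "drive_tool", "body": {
  "targets": [
    [0.1,0,-3,0,0],
    [0.1,0,-6,0,0],
    [0.1,0,-8,0,0],
    [0.1,0,-8,0,0]
  ]
}}

```text
clock: 17.0
position: [616.2, 137.9, 137.5]
ee_rot: [-0.03, 1.0, 0.002, 0.001]
contact_force: [-2.4, 9.8, -0.6]
gripper_width: 38.7
grasp_force: 5.0
```

>>> {"method": "drive_tool", "body": {
  "targets": [
    [0.1,0,15,0,0],
    [0.1,0,15,-10,0],
    [0.1,0,15,-60,0],
    [0.1,0,15,-110,0],
    [0.1,0,15,-160,0],
    [0.1,0,15,-160,0],
    [0.1,200,15,-160,0],
    [0.1,200,15,-160,0],
    [0.1,200,15,-160,0],
    [0.1,200,15,-160,0],
    [0.1,200,15,-160,0],
    [0.1,200,15,-160,0]
  ]
}}

```text
clock: 18.2
position: [415.3, 137.7, 299.1]
ee_rot: [-0.031, 1.0, 0.001, 0.002]
contact_force: [-0.3, 0.8, 1.1]
gripper_width: 38.8
grasp_force: 0.0
```

Run:
```python
from h import *
from fit2 import p,w,T
s=arm.get_image('scene');t=arm.get_image('top')
a0=cv2.imread('pics/scene0.png')
# brightness along bay width at door level: dark = open gap; and front-pull blob shift vs start
for y in(-146,-142,-138,-134,-128,-100,-40,-10): 
    u,v=proj('scene',w(p,(-20,y,33)))[0].round().astype(int); print(y,s[v,u].tolist(),a0[v,u].tolist())
d=cv2.absdiff(s,a0)[245:275,200:260].max(2); print('front pull diff max',d.max(),(d>40).sum())
print(arm.read_state()['contact_force'].round(1))
```

```text
-146 [120, 119, 115] [68, 64, 62]
-142 [127, 127, 122] [65, 61, 58]
-138 [130, 130, 125] [52, 48, 45]
-134 [130, 130, 125] [39, 38, 35]
-128 [131, 130, 126] [52, 52, 50]
-100 [132, 131, 126] [102, 101, 97]
-40 [132, 133, 126] [126, 126, 121]
-10 [113, 113, 108] [110, 110, 105]
front pull diff max 27 0
[ 0.  -0.5  0.1]
```

Rear door is shut to the wall and the front pull hasn't moved.

```bash
python3 -c "
from bench import arm
print(arm.job_done())"
```

```text
the job is handed in; nothing more can be done
None
```

The job is handed in: the carton was measured lying flat on the right bay's floor before I closed up, the rear door is pushed shut to its stop, the front door hasn't moved, and the arm is clear at about 18 s; I did not re-measure the bystanders, and the hand-in gave no verdict.

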